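# Unscrew the nozzle jar

## Task

Open the tall glass jar of piping nozzles in the round wooden stand: unscrew its wooden lid anticlockwise until the thread lets go, lift it straight up off the jar, and lay it right way up, flat on the floor of the shallow metal baking tray. Do not drop the lid, and leave the short jar with the same lid standing where it is.

Things in the scene. Friction and masses are not known exactly. Their poses are not given: they have to be found in the camera images.
- lid_center (a point): Lid of the tall jar: smooth light-wood cylinder, 56 mm diameter, 50 mm high, 70 g; the point is on its axis half-way up, z up. Grip it across in any direction. Its lower 22 mm is hollow and screws over the neck, partly unscrewed already: it lets go after a further 25 to 75 degrees anticlockwise from above, so turn 85 (over 95 may meet a stop); turns easily, cannot be lifted before that.
- jar_mouth (a point): Centre of the rim of the tall glass jar, 175 mm above the table, z up. Jar 80 mm in diameter, steel nozzles inside, fixed in a round dark-wood stand (100 mm across, 24 mm high) screwed to the table. Lid on: its centre is 3 mm above this point, its top 28 mm. It comes off after 25 mm straight up. The jar's shoulder starts 25 mm below the rim, 62 mm across, full width 40 mm below.
- tray_floor (a point): Shallow bare-metal baking tray fixed to the table: 200 mm long (its x axis), 160 mm wide (its y axis), walls 18 mm high, 4 mm thick, narrow lips outside. The point is the centre of the upper face of its floor, 4 mm above the table, z up. The lid lying in it right way up has its centre 25 mm above this point.
- short_jar_center (a point): Bystander: loose short glass jar, 80 mm in diameter, with the same wooden lid, top of lid 143 mm above the table, standing straight on the table. The point is on its axis, 72 mm above its underside; z up. To be left standing where it is.
There are look-alikes about, which are no part of the job. What is shaped like the part that bears jar_mouth but red is not meant. Leave any orange look-alike of the part that bears lid_center alone.

How it is judged:
On the way:
1. the lid is off the tall jar and lifted clear of its mouth, upright (z of lid_center in the frame of jar_mouth above 0.03 m and angle between lid_center's own z axis and vertical below 0.4 rad), for 0.1 s.
At the end, for the whole second after the job is handed in: The lid lies at rest, right way up (within 10 degrees), flat on the floor of the baking tray and wholly inside its walls (its centre within 70 mm of the tray's centre lengthwise and 50 mm across, and 18 to 32 mm above the tray's floor), released (x of lid_center in the frame of tray_floor between -0.07 and 0.07 m and y of lid_center in the frame of tray_floor between -0.05 and 0.05 m and z of lid_center in the frame of tray_floor between 0.018 and 0.032 m and angle between lid_center's own z axis and vertical below 0.17 rad and linear speed of lid below 0.02 m/s); the robot touches nothing.
It fails at once if the short jar is shifted more than 30 mm or tipped more than 20 degrees (distance of short_jar_center from where it was at the start of the episode above 0.03 m or angle between short_jar_center's own z axis and vertical above 0.35 rad).
It fails at once if the lid is dropped (falls free faster than 0.8 m/s, about 3 cm) (linear speed of lid above 0.8 m/s and contact force between the fingers and lid below 0.1 N).
It also fails if it takes over 51 s, if anything falls off the work surface, if the arm or the gripper's body presses on something with over 40 N, if the wrist force passes 120 N, or if a joint passes its speed limit or range.

## Robot

A 6-joint arm with a two-finger parallel gripper is mounted at the origin on the work surface. World frame = base frame: x ahead of the robot, y to its left, z up, the work surface at z = 0. Lengths are in m, angles in rad, forces in N, time in s.
With the tool pointing down it reaches from about 0.35 to 0.725 m from the base axis. Payload 6 kg.
Tool frame: the origin (TCP) lies midway between the tips of the shut fingers; the grasp point (between the pads) lies 19 mm behind it; x points along the fingers, y is the direction in which the jaws open and shut, and the axes are right-handed (so a half turn about x gives the same grasp; the last joint's range is limited). The gripper opens to 85 mm and grips with 20 to 120 N. Pads are 22 mm wide; open, the fingers measure 114 mm over their backs; the gripper's body (76 mm by 85 mm) begins 54 mm behind the grasp point. The pads swing forward as they close: fully open they stand 13 mm farther back than shut.
Start: joints at [-0.851, 0.04, 0.085, 0, -1.615, -0.334], TCP at [0.226, -0.556, 0.202] pointing down, gripper open.
Joint ranges: [-2.56, 2.56], [-1.29, 2.01], [-1.08, 1.49], [-3.29, 1.98], [-2.81, -0.18], [-2.99, 2.99]. Speed limits (rad/s): [2.57, 2.57, 3.01, 3.14, 3.14, 3.14].

## Interface

Orientations are given as a unit quaternion [w, x, y, z].
In Python, from bench import manip gives the robot as it stands.
- The arm moves only by the tool jog_arm, never from a script. Its argument "increments" is one flat list of numbers, 7 for each row, row after row: the shift along the tool's x, y, z scaled (see below), then the turn, a rotation vector about the tool's x, y, z scaled (see below), then the gripper command: -1 is fully open, 1 is shut, values between are in proportion. A call has 1 to 10 rows; each row is the pose to reach, as a shift and turn from the pose commanded when the call began, along the tool's axes at that moment, turning the shorter way round; what a row does not reach only later rows make up. The controller multiplies each number of a shift by 0.1 m and each number of a turn by 360 degrees. A row lasts 1/8 s, in which the tool goes at most 62.5 mm and 10.7 degrees, less where a joint would pass 70% of its speed; a pose out of reach is approached as far as the arm can. A call with a number of a shift or a turn outside -1 to 1 is refused whole. A call with a gripper value outside its range is refused whole. The fingers move at their own pace and stop on an object; "newtons" is the grip in N (left out, the last holds). Time passes only in rows, so rows that repeat a pose let the fingers close. It gives the time, the measured TCP pose, the force and the opening at its end, in the units of the state.
- manip.observe(): the state, without advancing time (a new reading comes with each control period).
- manip.read_camera(name): name is "scene" or "top"; returns the picture (480x640x3 uint8, red, green, blue); there is no depth.
- manip.camera_params(name): a dict with "fx", "fy", "cx", "cy" (pixels), "k1" (the pictures are not rectified: a ray, as slopes to the right and down, at radius r is drawn at 1 + k1 r^2 times it, then the intrinsics apply), "pose" (4x4, takes a point from camera to world coordinates). Camera axes: x right, y down, z forward; pixel columns grow to the right and rows downward; lengths in m; the calibration is good to about 2 mm. A picture is of the moment at which its call begins. camera_params takes no time and is no camera call.
- manip.sign_off(): hands the job in, once; it reports no verdict.
The state is a dict: "time_s": time; "q": joint angles; "qvel": joint speeds; "joint_torque": joint torques, N m; "eef_pos": TCP position; "tool_rot": TCP orientation; "contact_force": force on the tool from outside, world axes, zero at the start; "wrist_torque": the same for the moment, N m; "width": opening from 0.0 (shut) to 1.0 (fully open).
Only numpy, scipy, OpenCV 4.12 (cv2) and the standard library are available. Lean on these libraries where they do the work, as an engineer would, in place of code of your own. Each camera call takes 0.05 s, during which the arm holds its last target.

## Working session

There is one attempt and no reset: what is moved stays moved. The work goes in short steps, Python scripts to look and compute and a tool call to move; the robot and the scene stay as the last step left them, time stands still between calls to the robot, and variables do not carry over. Pictures are saved under pics/ and viewed, and the job is handed in when it is done.

Besides the shell and the picture viewer there is one more tool, called after ">>>" by a JSON object that holds its "api" and its "payload", one argument or row to a line. jog_arm: Moves the arm, as the interface text tells. Its arguments: {"type":"object","properties":{"increments":{"type":"array","items":{"type":"number","minimum":-1,"maximum":1}},"newtons":{"type":"number"}},"required":["increments"]}

```bash
mkdir -p pics; python3 - <<'E'
from bench import manip
import cv2,numpy as np
np.set_printoptions(precision=4,suppress=True)
for n in("scene","top"):
    im=manip.read_camera(n); cv2.imwrite(f"pics/{n}0.png",im[:,:,::-1]); p=manip.camera_params(n); print(n,{k:(np.array(v)) for k,v in p.items()})
print(manip.observe())
E
```

```text
scene {'fx': array(478.0681), 'fy': array(478.0681), 'cx': array(319.0576), 'cy': array(242.5915), 'k1': array(-0.1115), 'pose': array([[ 0.3024,  0.6853, -0.6626,  1.073 ],
       [ 0.9532, -0.2218,  0.2055, -0.1672],
       [-0.0061, -0.6937, -0.7202,  0.7375],
       [ 0.    ,  0.    ,  0.    ,  1.    ]])}
top {'fx': array(491.4887), 'fy': array(491.4887), 'cx': array(322.6083), 'cy': array(236.7158), 'k1': array(0.0159), 'pose': array([[ 0.0235, -0.9806,  0.1944,  0.3283],
       [-0.9997, -0.0246, -0.003 ,  0.0102],
       [ 0.0077, -0.1943, -0.9809,  0.974 ],
       [ 0.    ,  0.    ,  0.    ,  1.    ]])}
{'time_s': 0.1, 'q': array([-0.8513,  0.0408,  0.0839, -0.0004, -1.6155, -0.3337]), 'qvel': array([ 0.0004, -0.0021,  0.0017,  0.0011, -0.0003, -0.0001]), 'joint_torque': array([ -0.0057, -36.9346,  34.828 ,   6.9517,  -0.0046,  -0.    ]), 'eef_pos': array([ 0.2257, -0.5556,  0.2009]), 'tool_rot': array([ 0.6938, -0.135 ,  0.6942,  0.1361]), 'contact_force': array([ 0.0371, -0.4942, -0.9399]), 'wrist_torque': array([0.0009, 0.0324, 0.0082]), 'width': 1.0001625062664254}
```

View pics/scene0.png

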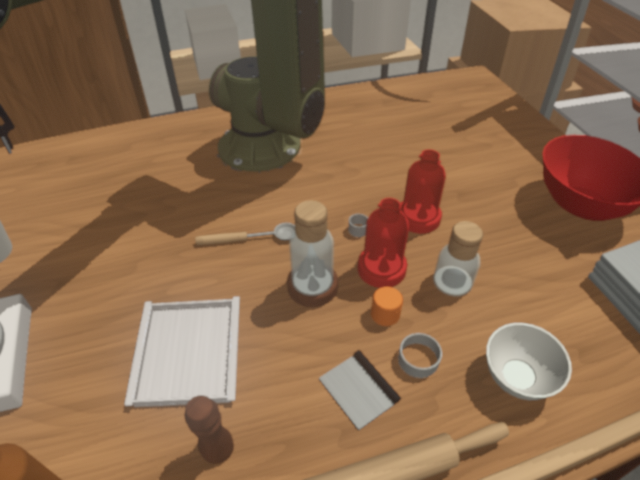

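View pics/top0.png

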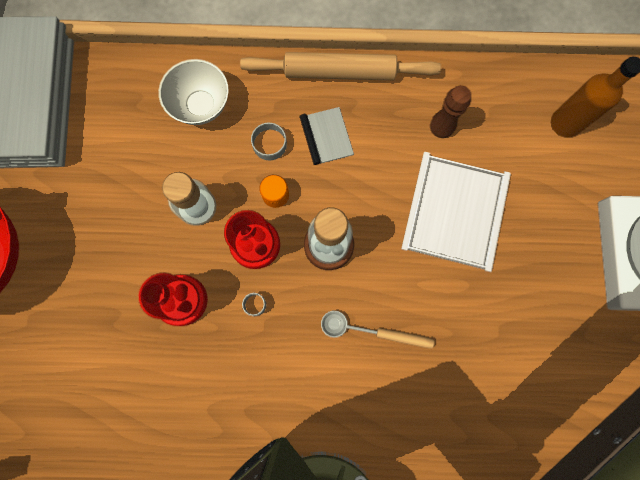

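The lid I want could be confused with these:
- **Tall jar, dark round stand:** lid at scene (311,215), top (331,226). It matches the description.
- **Short jar (bystander):** lid at scene (466,238), top (180,188).
- **Red jars:** scene (385,240) and (424,190).
- **Orange lid:** scene (387,306), top (274,190).

I choose the first, and check it in a close crop.

```bash
cat > h.py <<'E'
from bench import manip
import cv2,numpy as np
np.set_printoptions(precision=4,suppress=True)
def ray(n,u,v):
    p=manip.camera_params(n); K=np.array([[p['fx'],0,p['cx']],[0,p['fy'],p['cy']],[0,0,1]])
    s=cv2.undistortPoints(np.array([[[u,v]]],float),K,np.array([p['k1'],0,0,0.]))[0,0]
    T=np.array(p['pose']); return T[:3,3],T[:3,:3]@np.array([s[0],s[1],1])
def onz(n,u,v,z):
    o,d=ray(n,u,v); return o+d*(z-o[2])/d[2]
def proj(n,P):
    p=manip.camera_params(n); K=np.array([[p['fx'],0,p['cx']],[0,p['fy'],p['cy']],[0,0,1]])
    T=np.linalg.inv(np.array(p['pose'])); r,_=cv2.Rodrigues(T[:3,:3])
    return cv2.projectPoints(np.array(P,float).reshape(-1,1,3),r,T[:3,3],K,np.array([p['k1'],0,0,0.]))[0][:,0]
E
python3 - <<'E'
from h import *
a=cv2.imread("pics/top0.png");b=cv2.imread("pics/scene0.png")
A=cv2.resize(a[190:290,280:380],(400,400),interpolation=cv2.INTER_CUBIC)
B=cv2.resize(b[195:295,262:362],(400,400),interpolation=cv2.INTER_CUBIC)
cv2.imwrite("pics/crop1.png",np.hstack([A,B]))
for n,im,(x0,y0,x1,y1),z in(("top",a,(305,200,355,275),.203),("scene",b,(285,195,340,300),.203)):
    hsv=cv2.cvtColor(im,cv2.COLOR_BGR2HSV)
    print(n,hsv[220,310],hsv[[226,215][n=="scene"],[331,311][n=="scene"]],hsv[[240,228][n=="scene"],[331,311][n=="scene"]])
E
```

```text
top [ 15 176 181] [ 17 139 213] [ 16 140 129]
scene [ 16 100 168] [ 17  97 189] [ 15 107 117]
```

View pics/crop1.png

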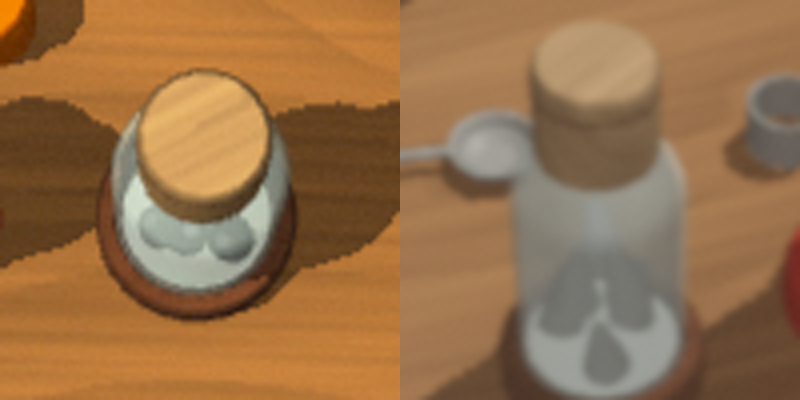

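The crop shows the light-wood lid on the glass jar with steel nozzles, in the dark round stand, with its top face centred near top (331,224). The choice holds, so now I measure.

```bash
python3 - <<'E'
from h import *
a=cv2.imread("pics/top0.png");b=cv2.imread("pics/scene0.png")
def top(n,im,box,sm,vm,z):
    x0,y0,x1,y1=box; h=cv2.cvtColor(im,cv2.COLOR_BGR2HSV)[y0:y1,x0:x1]
    m=((h[...,1]<sm)&(h[...,1]>60)&(h[...,2]>vm)).astype(np.uint8)
    k,l,s,c=cv2.connectedComponentsWithStats(m); i=1+np.argmax(s[1:,4]); m=(l==i).astype(np.uint8)
    ct=max(cv2.findContours(m,0,1)[0],key=len)
    P=np.array([onz(n,u+x0,v+y0,z) for u,v in ct[:,0]])[:,:2]
    c,r=cv2.minEnclosingCircle(P.astype(np.float32)); 
    A=np.c_[2*P,np.ones(len(P))]; s_=np.linalg.lstsq(A,(P**2).sum(1),rcond=None)[0]
    print(n,s[i],"circ",c,r,"fit",s_[:2],np.sqrt(s_[2]+s_[:2]@s_[:2]))
top("top",a,(305,200,355,275),158,160,.203)
top("scene",b,(285,195,340,240),108,150,.203)
top("top",a,(160,165,205,215),158,160,.143)
top("scene",b,(445,218,488,255),112,150,.143)
# tray: white mask in top
for n,im,box in(("top",a,(380,140,530,285)),("scene",b,(115,285,255,420))):
    x0,y0,x1,y1=box; h=cv2.cvtColor(im,cv2.COLOR_BGR2HSV)[y0:y1,x0:x1]
    m=((h[...,1]<60)).astype(np.uint8)
    k,l,s,c=cv2.connectedComponentsWithStats(m); i=1+np.argmax(s[1:,4]);ct=max(cv2.findContours((l==i).astype(np.uint8),0,1)[0],key=len)
    r=cv2.approxPolyDP(cv2.convexHull(ct),8,True)[:,0]+[x0,y0]
    P=np.array([onz(n,u,v,.022) for u,v in r]); print(n,r.tolist(),P,P.mean(0),np.linalg.norm(np.roll(P,-1,0)-P,axis=1))
# red jar tops, approx
for u,v in((238,228),(150,290)): print(onz("top",u,v,.175))
for u,v in((390,206),(430,156)): print(onz("scene",u,v,.19))
E
```

```text
top [  5   8  37  32 795] circ (0.5032558441162109, -0.0003699535154737532) 0.02923468127846718 fit [ 0.5033 -0.003 ] 0.025414757271892467
scene [ 11   6  31  21 498] circ (0.5062930583953857, -0.004934556782245636) 0.026239341124892235 fit [ 0.5065 -0.0056] 0.02452317316840264
top [  2   8  30  42 685] circ (0.5641734004020691, 0.26498258113861084) 0.03773752972483635 fit [0.5681 0.2652] 0.028033450682522564
scene [  9   3  29  21 453] circ (0.5801106691360474, 0.26386409997940063) 0.026039768010377884 fit [0.58   0.2641] 0.024813479614729246
top [[424, 152], [509, 173], [490, 271], [402, 248]] [[ 0.6987 -0.1958  0.022 ]
 [ 0.6581 -0.3674  0.022 ]
 [ 0.457  -0.3204  0.022 ]
 [ 0.4982 -0.1493  0.022 ]] [ 0.578  -0.2582  0.022 ] [0.1763 0.2065 0.176  0.2058]
scene [[239, 297], [233, 400], [125, 405], [145, 302]] [[ 0.504  -0.1495  0.022 ]
 [ 0.7056 -0.1997  0.022 ]
 [ 0.6647 -0.3702  0.022 ]
 [ 0.4621 -0.3232  0.022 ]] [ 0.5841 -0.2606  0.022 ] [0.2077 0.1753 0.208  0.1787]
[0.4978 0.1486 0.175 ]
[0.3919 0.2844 0.175 ]
[0.5237 0.1315 0.19  ]
[0.413  0.2649 0.19  ]
```

```bash
python3 - <<'E'
from h import *
from scipy.spatial.transform import Rotation as R
t=np.linspace(0,2*np.pi,60)
out=[]
for n,(x,y) in(("top",(285,195)),("scene",(267,195))):
    im=cv2.imread(f"pics/{n}0.png")[y:y+90,x:x+90]; im=cv2.resize(im,(400,400),interpolation=cv2.INTER_CUBIC); s=400/90
    for z,r in((.203,.028),(.153,.028),(.024,.05)):
        q=proj(n,np.c_[.505+r*np.cos(t),-.004+r*np.sin(t),0*t+z])
        cv2.polylines(im,[np.int32((q-[x,y]+.5)*s)],True,(0,255,0),1)
    out.append(im)
cv2.imwrite("pics/ov1.png",np.hstack(out))
q=manip.observe()['tool_rot']; print(R.from_quat(np.roll(q,-1)).as_matrix())
E
```

```text
[[-0.0007 -0.3763  0.9265]
 [ 0.0014  0.9265  0.3763]
 [-1.      0.0016 -0.0001]]
```

View pics/ov1.png

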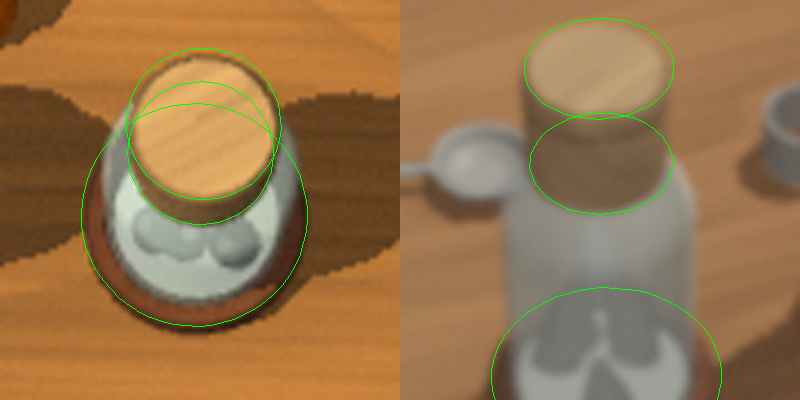

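Lid axis is at about (0.504, -0.005), tray centre about (0.580, -0.259). I raise the tool first, then travel in steps: tool-y +0.406 m and tool-z +0.465 m in total.

>>> {"api": "jog_arm", "payload": {
  "increments": [-0.4, 0, 0, 0, 0, 0, -1, -0.9, 0, 0, 0, 0, 0, -1, -0.9, 0.4, 0.46, 0, 0, 0, -1, -0.9, 0.81, 0.93, 0, 0, 0, -1, -0.9, 0.81, 0.93, 0, 0, 0, -1],
  "newtons": 40
}}

```text
time_s: 0.72
eef_pos: [0.2832, -0.4433, 0.2924]
tool_rot: [0.694, -0.138, 0.693, 0.137]
contact_force: [0.3, -0.6, 0.2]
width: 1.006
```

>>> {"api": "jog_arm", "payload": {
  "increments": [0, 0.4, 0.46, 0, 0, 0, -1, 0, 0.81, 0.93, 0, 0, 0, -1, 0, 0.81, 0.93, 0, 0, 0, -1]
}}

```text
time_s: 1.1
eef_pos: [0.3387, -0.3334, 0.2918]
tool_rot: [0.694, -0.137, 0.693, 0.138]
contact_force: [-0.3, -0.9, 0.1]
width: 0.996
```

>>> {"api": "jog_arm", "payload": {
  "increments": [0, 0.4, 0.46, 0, 0, 0, -1, 0, 0.81, 0.93, 0, 0, 0, -1, 0, 0.81, 0.93, 0, 0, 0, -1]
}}

```text
time_s: 1.48
eef_pos: [0.3941, -0.2236, 0.2912]
tool_rot: [0.693, -0.137, 0.694, 0.138]
contact_force: [-1.2, -1.3, -0.0]
width: 0.996
```

>>> {"api": "jog_arm", "payload": {
  "increments": [0, 0.4, 0.46, 0, 0, 0, -1, 0, 0.81, 0.93, 0, 0, 0, -1, 0, 0.81, 0.93, 0, 0, 0, -1]
}}

```text
time_s: 1.85
eef_pos: [0.4495, -0.1142, 0.2906]
tool_rot: [0.693, -0.136, 0.695, 0.137]
contact_force: [-0.7, -1.0, -0.3]
width: 1.0
```

>>> {"api": "jog_arm", "payload": {
  "increments": [0, 0.4, 0.46, 0, 0, 0, -1, 0, 0.81, 0.93, 0, 0, 0, -1, 0, 0.81, 0.93, 0, 0, 0, -1, 0, 0.81, 0.93, 0, 0, 0, -1]
}}

```text
time_s: 2.35
eef_pos: [0.5043, -0.0074, 0.2917]
tool_rot: [0.694, -0.135, 0.694, 0.135]
contact_force: [-0.8, 0.4, -0.1]
width: 1.001
```

>>> {"api": "jog_arm", "payload": {
  "increments": [0.3, 0.02, 0.01, 0, 0, 0, -1, 0.6, 0.02, 0.01, 0, 0, 0, -1, 0.6, 0.02, 0.01, 0, 0, 0, -1]
}}

```text
time_s: 2.72
eef_pos: [0.5032, -0.0055, 0.2302]
tool_rot: [0.693, -0.135, 0.695, 0.135]
contact_force: [0.1, -0.0, 0.6]
width: 1.001
```

```bash
python3 - <<'E'
from h import *
b=manip.read_camera("scene")[:,:,::-1];a=manip.read_camera("top")[:,:,::-1]
cv2.imwrite("pics/c2.png",np.hstack([cv2.resize(b[130:290,230:390],(400,400)),cv2.resize(a[160:290,265:395],(400,400))]))
o=manip.observe();print(o['eef_pos'],o['q'])
E
```

```text
[ 0.5045 -0.005   0.2335] [ 0.3909 -0.2106 -0.0932  0.001  -1.6866 -1.5778]
```

View pics/c2.png

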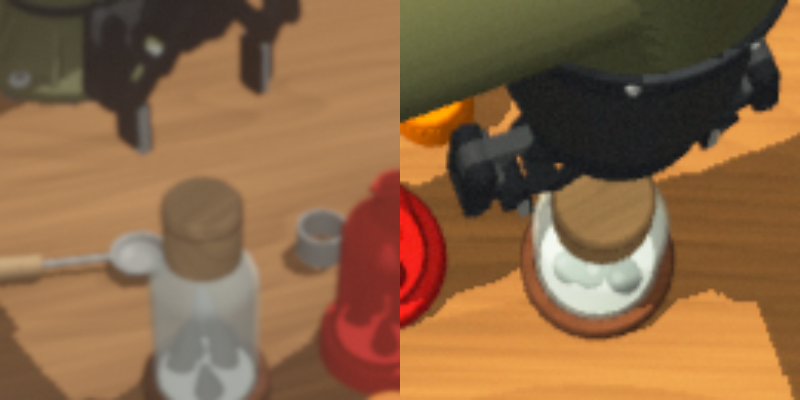

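Jaws straddle the lid: the fingertip midpoint lines up with the lid axis in the scene crop, x≈203. Descending about 75 mm, then gripping.

>>> {"api": "jog_arm", "payload": {
  "increments": [0.25, 0, 0, 0, 0, 0, -1, 0.5, 0, 0, 0, 0, 0, -1, 0.75, 0, 0, 0, 0, 0, -1, 0.75, 0, 0, 0, 0, 0, -1]
}}

```text
time_s: 3.32
eef_pos: [0.5041, -0.004, 0.1568]
tool_rot: [0.694, -0.135, 0.694, 0.135]
contact_force: [-0.8, -0.5, 0.4]
width: 1.003
```

>>> {"api": "jog_arm", "payload": {
  "increments": [0, 0, 0, 0, 0, 0, 0.1, 0, 0, 0, 0, 0, 0, 0.5, 0, 0, 0, 0, 0, 0, 1, 0, 0, 0, 0, 0, 0, 1, 0, 0, 0, 0, 0, 0, 1, 0, 0, 0, 0, 0, 0, 1],
  "newtons": 40
}}

```text
time_s: 4.08
eef_pos: [0.5055, -0.0036, 0.1593]
tool_rot: [0.695, -0.136, 0.693, 0.135]
contact_force: [0.1, 0.3, 6.7]
width: 0.635
```

Gripped (opening ≈54 mm, side forces near zero). Turning anticlockwise from above: tool x points down, so -85° about tool x.

>>> {"api": "jog_arm", "payload": {
  "increments": [0, 0, 0, -0.02, 0, 0, 1, 0, 0, 0, -0.04, 0, 0, 1, 0, 0, 0, -0.06, 0, 0, 1, 0, 0, 0, -0.08, 0, 0, 1, 0, 0, 0, -0.1, 0, 0, 1, 0, 0, 0, -0.12, 0, 0, 1]
}}

```text
time_s: 4.82
eef_pos: [0.5056, -0.0028, 0.1593]
tool_rot: [0.596, -0.383, 0.593, 0.383]
contact_force: [0.3, 2.6, 6.2]
width: 0.631
```

```bash
python3 - <<'E'
from h import *
from scipy.spatial.transform import Rotation as R
o=manip.observe();M=R.from_quat(np.roll(o['tool_rot'],-1)).as_matrix();print(o['eef_pos'],o['contact_force'],o['wrist_torque'],o['q'],np.degrees(np.arctan2(M[1,1],M[0,1])))
E
```

```text
[ 0.5056 -0.0028  0.1593] [0.2888 2.647  6.169 ] [ 1.013   0.2535 -0.057 ] [ 0.3938 -0.2199 -0.2356  0.0002 -1.5505 -0.8202] 155.5699208075906
```

>>> {"api": "jog_arm", "payload": {
  "increments": [0, 0, 0, -0.02, 0, 0, 1, 0, 0, 0, -0.04, 0, 0, 1, 0, 0, 0, -0.06, 0, 0, 1, 0, 0, 0, -0.08, 0, 0, 1, 0, 0, 0, -0.1, 0, 0, 1, 0, 0, 0, -0.118, 0, 0, 1, 0, 0, 0, -0.118, 0, 0, 1, 0, 0, 0, -0.118, 0, 0, 1]
}}

```text
time_s: 5.82
eef_pos: [0.5051, -0.0033, 0.1593]
tool_rot: [-0.417, 0.572, -0.416, -0.571]
contact_force: [-1.9, 1.4, 7.0]
width: 0.635
```

>>> {"api": "jog_arm", "payload": {
  "increments": [-0.05, 0, 0, 0, 0, 0, 1, -0.1, 0, 0, 0, 0, 0, 1, -0.1, 0, 0, 0, 0, 0, 1, -0.1, 0, 0, 0, 0, 0, 1]
}}

```text
time_s: 6.32
eef_pos: [0.5043, -0.0034, 0.1665]
tool_rot: [0.417, -0.571, 0.417, 0.571]
contact_force: [-0.1, 0.2, -1.4]
width: 0.635
```

```bash
python3 - <<'E'
from h import *
from scipy.spatial.transform import Rotation as R
o=manip.observe();M=R.from_quat(np.roll(o['tool_rot'],-1)).as_matrix();print(o['eef_pos'],o['contact_force'],o['wrist_torque'],o['q'],np.degrees(np.arctan2(M[1,1],M[0,1])))
b=manip.read_camera("scene")[:,:,::-1]
cv2.imwrite("pics/c3.png",cv2.resize(b[130:310,220:400],(540,540)))
E
```

```text
[ 0.5043 -0.0034  0.1665] [-0.07    0.1736 -1.4011] [-0.0101  0.0203  0.0187] [ 0.3933 -0.2186 -0.2212 -0.0003 -1.5687 -0.0829] -162.2163846179643
```

View pics/c3.png

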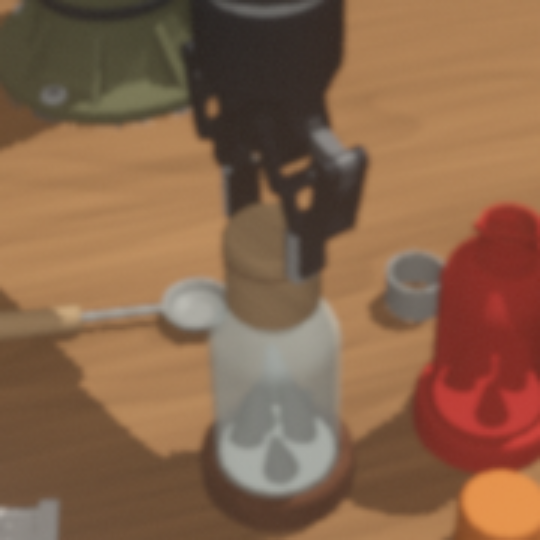

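The thread has let go: force after raising 10 mm is only about the lid's weight. Lifting straight up.

>>> {"api": "jog_arm", "payload": {
  "increments": [-0.15, 0, 0, 0, 0, 0, 1, -0.3, 0, 0, 0, 0, 0, 1, -0.45, 0, 0, 0, 0, 0, 1, -0.6, 0, 0, 0, 0, 0, 1, -0.8, 0, 0, 0, 0, 0, 1, -0.8, 0, 0, 0, 0, 0, 1, -0.8, 0, 0, 0, 0, 0, 1]
}}

```text
time_s: 7.25
eef_pos: [0.5042, -0.0033, 0.2461]
tool_rot: [0.417, -0.571, 0.417, 0.572]
contact_force: [-0.5, 0.2, -1.3]
width: 0.636
```

```bash
python3 - <<'E'
from h import *
from scipy.spatial.transform import Rotation as R
o=manip.observe();M=R.from_quat(np.roll(o['tool_rot'],-1)).as_matrix();print(o['eef_pos'],o['contact_force'],M,o['width'])
print("tool shift to tray xy",M.T@(np.array([.580,-.259,o['eef_pos'][2]])-o['eef_pos']))
b=manip.read_camera("scene")[:,:,::-1]
cv2.imwrite("pics/c4.png",cv2.resize(b[100:310,200:410],(540,540)))
E
```

```text
[ 0.5042 -0.0033  0.2461] [-0.5406  0.2352 -1.3304] [[-0.001  -0.9522 -0.3055]
 [ 0.0003 -0.3055  0.9522]
 [-1.      0.0009  0.0006]] 0.6355917352928017
tool shift to tray xy [-0.0002  0.0059 -0.2667]
```

View pics/c4.png

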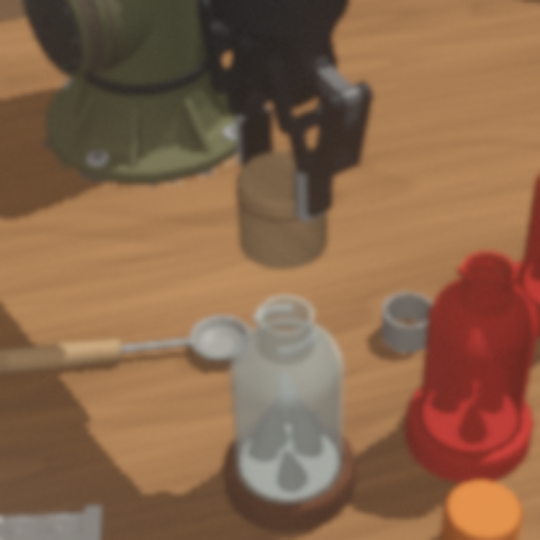

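Lid is clear of the mouth, upright. Now over to the tray: tool z -0.267, y +0.006.

>>> {"api": "jog_arm", "payload": {
  "increments": [0, 0, -0.3, 0, 0, 0, 1, 0, 0.01, -0.6, 0, 0, 0, 1, 0, 0.02, -0.9, 0, 0, 0, 1, 0, 0.02, -0.9, 0, 0, 0, 1]
}}

```text
time_s: 7.8
eef_pos: [0.5297, -0.0912, 0.2454]
tool_rot: [0.417, -0.57, 0.418, 0.571]
contact_force: [-0.4, 0.7, -0.8]
width: 0.633
```

>>> {"api": "jog_arm", "payload": {
  "increments": [0, 0, -0.3, 0, 0, 0, 1, 0, 0.01, -0.6, 0, 0, 0, 1, 0, 0.02, -0.9, 0, 0, 0, 1, 0, 0.02, -0.9, 0, 0, 0, 1]
}}

```text
time_s: 8.3
eef_pos: [0.5554, -0.1767, 0.2455]
tool_rot: [0.417, -0.57, 0.418, 0.572]
contact_force: [-0.7, 0.5, -1.0]
width: 0.634
```

>>> {"api": "jog_arm", "payload": {
  "increments": [0, 0, -0.3, 0, 0, 0, 1, 0, 0.01, -0.6, 0, 0, 0, 1, 0, 0.02, -0.87, 0, 0, 0, 1, 0, 0.02, -0.87, 0, 0, 0, 1]
}}

```text
time_s: 8.8
eef_pos: [0.5802, -0.2595, 0.2456]
tool_rot: [0.417, -0.57, 0.417, 0.572]
contact_force: [0.1, -0.4, -1.3]
width: 0.633
```

>>> {"api": "jog_arm", "payload": {
  "increments": [0.3, 0, 0, 0, 0, 0, 1, 0.6, 0, 0, 0, 0, 0, 1, 0.9, 0, 0, 0, 0, 0, 1, 0.9, 0, 0, 0, 0, 0, 1]
}}

```text
time_s: 9.3
eef_pos: [0.5789, -0.2575, 0.154]
tool_rot: [0.416, -0.57, 0.417, 0.573]
contact_force: [-0.6, -0.3, -0.5]
width: 0.634
```

>>> {"api": "jog_arm", "payload": {
  "increments": [0.3, 0, 0, 0, 0, 0, 1, 0.6, 0, 0, 0, 0, 0, 1, 0.9, 0, 0, 0, 0, 0, 1, 0.9, 0, 0, 0, 0, 0, 1, 0.9, 0, 0, 0, 0, 0, 1]
}}

```text
time_s: 9.93
eef_pos: [0.5814, -0.2597, 0.0696]
tool_rot: [-0.417, 0.573, -0.416, -0.57]
contact_force: [0.4, 0.6, 0.0]
width: 0.637
```

```bash
python3 - <<'E'
from h import *
o=manip.observe();print(o['eef_pos'],o['contact_force'],o['width'],o['q'])
b=manip.read_camera("scene")[:,:,::-1]
cv2.imwrite("pics/c5.png",cv2.resize(b[230:430,90:290],(600,600)))
E
```

```text
[ 0.5814 -0.2597  0.0696] [0.3767 0.6397 0.0139] 0.637223044613441 [-0.1056  0.1574 -0.0308  0.0011 -1.3795  0.4164]
```

View pics/c5.png

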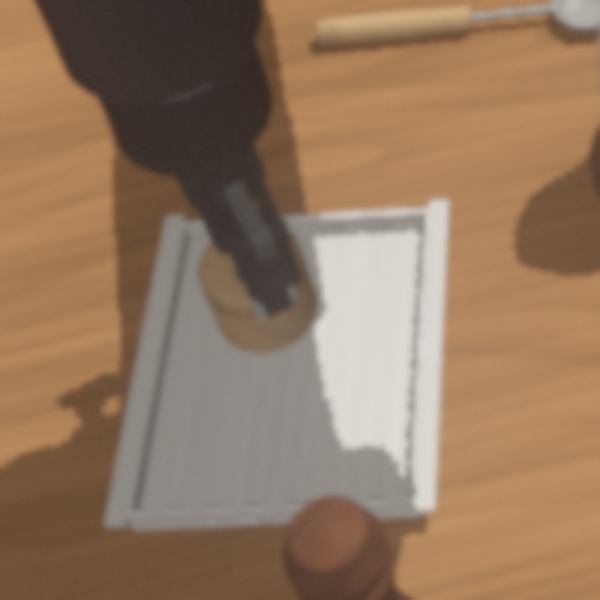

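The lid hangs upright over the tray's middle. Lowering most of the way, then creeping to contact.

>>> {"api": "jog_arm", "payload": {
  "increments": [0.2, 0, 0, 0, 0, 0, 1, 0.38, 0, 0, 0, 0, 0, 1, 0.5, 0, 0, 0, 0, 0, 1, 0.53, 0, 0, 0, 0, 0, 1, 0.53, 0, 0, 0, 0, 0, 1]
}}

```text
time_s: 10.6
eef_pos: [0.5803, -0.2596, 0.0138]
tool_rot: [0.417, -0.571, 0.417, 0.571]
contact_force: [0.3, 0.1, -0.1]
width: 0.636
```

>>> {"api": "jog_arm", "payload": {
  "increments": [0.02, 0, 0, 0, 0, 0, 1, 0.03, 0, 0, 0, 0, 0, 1, 0.03, 0, 0, 0, 0, 0, 1]
}}

```text
time_s: 10.98
eef_pos: [0.5803, -0.2595, 0.0109]
tool_rot: [-0.417, 0.571, -0.417, -0.571]
contact_force: [-0.4, 0.7, -1.8]
width: 0.636
```

>>> {"api": "jog_arm", "payload": {
  "increments": [0.01, 0, 0, 0, 0, 0, 1, 0.01, 0, 0, 0, 0, 0, 1]
}}

```text
time_s: 11.22
eef_pos: [0.5805, -0.2596, 0.0104]
tool_rot: [-0.417, 0.572, -0.417, -0.571]
contact_force: [-0.1, -1.0, 2.1]
width: 0.633
```

>>> {"api": "jog_arm", "payload": {
  "increments": [0.01, 0, 0, 0, 0, 0, 1, 0.01, 0, 0, 0, 0, 0, 1]
}}

```text
time_s: 11.48
eef_pos: [0.5805, -0.2597, 0.0103]
tool_rot: [-0.417, 0.572, -0.417, -0.571]
contact_force: [-2.8, 1.5, 6.7]
width: 0.634
```

Contact with the floor: force rises to +6.7 N and z stalls at 0.0103. Opening slowly.

>>> {"api": "jog_arm", "payload": {
  "increments": [0, 0, 0, 0, 0, 0, 0.2, 0, 0, 0, 0, 0, 0, 0, 0, 0, 0, 0, 0, 0, -0.3, 0, 0, 0, 0, 0, 0, -0.7, 0, 0, 0, 0, 0, 0, -1, 0, 0, 0, 0, 0, 0, -1, 0, 0, 0, 0, 0, 0, -1]
}}

```text
time_s: 12.35
eef_pos: [0.5801, -0.2594, 0.0085]
tool_rot: [0.417, -0.571, 0.417, 0.571]
contact_force: [0.1, 0.3, 0.6]
width: 0.996
```

>>> {"api": "jog_arm", "payload": {
  "increments": [-0.1, 0, 0, 0, 0, 0, -1, -0.3, 0, 0, 0, 0, 0, -1, -0.6, 0, 0, 0, 0, 0, -1, -1, 0, 0, 0, 0, 0, -1, -1, 0, 0, 0, 0, 0, -1]
}}

```text
time_s: 12.98
eef_pos: [0.5826, -0.2605, 0.1155]
tool_rot: [-0.418, 0.574, -0.416, -0.568]
contact_force: [0.6, -0.6, -0.4]
width: 1.001
```

>>> {"api": "jog_arm", "payload": {
  "increments": [-0.4, 0, 0.3, 0, 0, 0, -1, -0.8, 0, 0.6, 0, 0, 0, -1, -0.8, 0, 1, 0, 0, 0, -1, -0.8, 0, 1, 0, 0, 0, -1]
}}

```text
time_s: 13.48
eef_pos: [0.5497, -0.1624, 0.1908]
tool_rot: [-0.417, 0.573, -0.415, -0.571]
contact_force: [0.5, -0.5, 0.2]
width: 1.0
```

```bash
python3 - <<'E'
from h import *
o=manip.observe();print(o['time_s'],o['eef_pos'],o['contact_force'],o['width'],np.abs(o['qvel']).max())
b=manip.read_camera("scene")[:,:,::-1];a=manip.read_camera("top")[:,:,::-1]
cv2.imwrite("pics/scene6.png",b);cv2.imwrite("pics/top6.png",a)
cv2.imwrite("pics/c6.png",np.hstack([cv2.resize(b[270:430,100:260],(400,400)),cv2.resize(a[130:290,380:540],(400,400))]))
E
```

```text
13.475 [ 0.5497 -0.1624  0.1908] [ 0.4884 -0.5371  0.204 ] 0.9996229810313705 0.040500060243461554
```

View pics/c6.png

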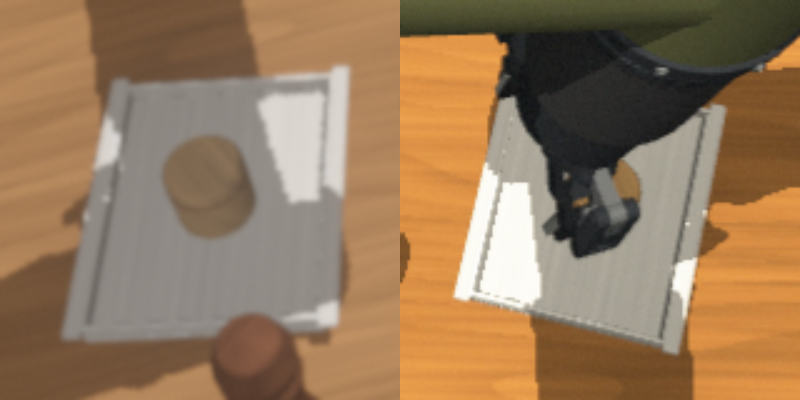

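View pics/scene6.png

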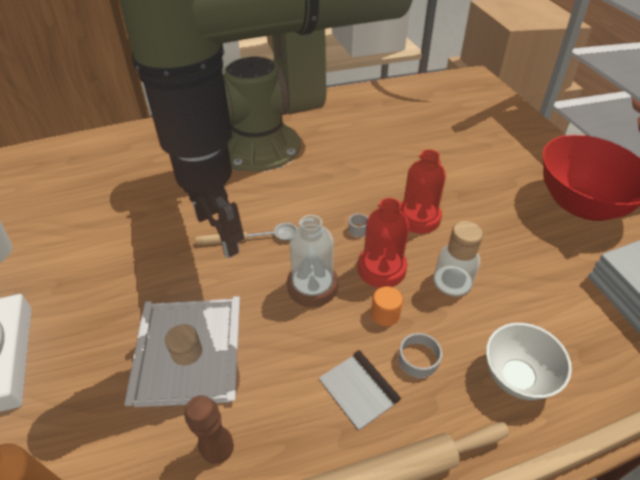

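The lid stands flat and released in the tray at scene (183,343). The tall jar is open, the short jar is still at (466,238), and the arm is clear and nearly at rest. One quick number check, then I hand in.

```bash
python3 - <<'E'
from h import *
p=onz("scene",181,338,.054)[:2]; c=np.array([.581,-.2594])
x=np.array([.6987-.4982,-.1958+.1493]);x/=np.linalg.norm(x)
d=p-c;print(p,"long",d@x,"across",d@[-x[1],x[0]])
a,b=cv2.imread("pics/scene0.png"),cv2.imread("pics/scene6.png")
print("short jar diff",cv2.absdiff(a,b)[220:300,430:485].mean())
manip.sign_off()
E
```

```text
[ 0.5857 -0.2616] long 0.0050682096808222716 across -0.0010775603127690626
short jar diff 12.082121212121212
the job is handed in; nothing more can be done
```

The short-jar difference is larger than I expected, so I check the saved pictures for a shift.

```bash
python3 - <<'E'
import cv2,numpy as np
a,b=[cv2.cvtColor(cv2.imread(f"pics/scene{i}.png"),cv2.COLOR_BGR2GRAY) for i in(0,6)]
for n,s in(("jar",np.s_[215:300,430:490]),("bowl",np.s_[320:400,480:575])):
    print(n,cv2.phaseCorrelate(np.float32(a[s]),np.float32(b[s])),a[s].mean(),b[s].mean())
E
```

```text
jar ((-0.03979391723997594, -0.02312599462275955), 1.004696772010238) 124.54549019607843 137.0149019607843
bowl ((-0.03567504021130219, -0.04184602288695061), 0.9924995254725217) 151.26644736842104 164.53513157894736
```

The lid is off the tall jar and lying right way up in the baking tray, and the job was handed in after about 13.5 s of the 51 s allowed. No verdict is reported, so what follows rests on my own checks.

**What I did:** I gripped the lid at 40 N and turned it about 85° anticlockwise until the thread let go. I then lifted it about 87 mm straight up and lowered it until it touched the tray floor (6.7 N). Finally I opened the gripper and moved clear.

**Last checks:**
- **Lid position:** it stands flat and released, about 5 mm lengthwise and 1 mm across from the tray's centre, measured from the scene picture only. In the last top picture the gripper hid most of the lid, so that view could not confirm it.
- **Robot:** the gripper was about 0.1 m to the side of the lid and 0.19 m up. It was touching nothing, with residual force of about 0.7 N, which is sensor noise.
- **Short jar:** a plain picture difference came out higher than expected (12 grey levels). The whole picture had brightened by about the same amount, and the jar itself moved less than 0.05 pixel.

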